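Open the cleaner bottle's safety cap

ROBOT

A 6-joint arm with a two-finger parallel gripper is mounted at the origin on a cart in front of the work surface, level with it; the furniture and walls round the work are solid. World frame = base frame: x ahead of the robot, y to its left, z up, the work surface at z = 0. Lengths are in m, angles in rad, forces in N, time in s.
With the tool pointing down it reaches from about 0.325 to 0.775 m from the base axis. Payload 9.3 kg.
Tool frame: the origin (TCP) lies at the very end of the fingers, on their centre line; the grasp point (between the pads) lies 19 mm behind it; z points along the fingers, y is the line along which they close (so a half turn about z gives the same grasp; the last joint's range is limited). The gripper opens to 85 mm and grips with 20 to 120 N. Pads are 22 mm wide; open, the fingers measure 114 mm over their backs; the gripper's body (76 mm by 85 mm) begins 54 mm behind the grasp point. The pads swing forward as they close: fully open they stand 13 mm farther back than shut.
Start: joints at [1.111, 0.259, 0.021, 1.334, 0, 1.418], TCP at [0.166, 0.524, 0.231] pointing down, gripper open.
Joint ranges: [-3.04, 3.04], [-0.91, 1.82], [-1.04, 1.36], [-1.92, 1.95], [-1.52, 1.45], [-3.14, 3.14]. Speed limits (rad/s): [2.22, 2.22, 2.79, 3.14, 3.14, 3.14].

INTERFACE

Orientations are given as a unit quaternion [x, y, z, w].
In Python, from plant import * gives the robot as it stands. The module is installed in compiled form; this text tells all that it offers.
- The arm moves only by the tool move_arm, never from a script. Its argument "increments" is a list of rows, each an object with "dp": the shift along the tool's x, y, z in m, a list of three; "delta_rot": the turn, a rotation vector about the tool's x, y, z in units of 5 degrees (1.0 is 5 degrees), a list of three. A call has 1 to 10 rows; each row shifts and turns the commanded pose from where the row before left it, along the tool's axes as they then stand; what a row does not reach is not made up. A row lasts 1/8 s, in which the tool goes at most 62.5 mm and 10.7 degrees, less where a joint would pass 70% of its speed; a pose out of reach is approached as far as the arm can. A call with a gripper value outside its range is refused whole. "grip" is the opening, from 0 (shut) to 1 (fully open), set as the call begins (left out, the last holds). The fingers move at their own pace and stop on an object; "force" is the grip in N (left out, the last holds). Time passes only in rows, so rows that do not move let the fingers close. It gives the time, the measured TCP pose, the force, the opening and the grip force at its end, in the units of the state.
- read_state(): the state, without advancing time (a new reading comes with each control period).
- capture(name): name is "side" or "top" or "wrist"; returns a dict with "color" (400x640x3 uint8, red, green, blue), "vertical_fov" (degrees; the focal length in pixels is half the picture's height over the tangent of half this angle, whatever the lens; pixels are square), "cx", "cy" (the principal point, pixels), "rvec" (rotation vector, rad) and "tvec" (3), from world to camera coordinates, as OpenCV has them. Camera axes: x right, y down, z forward; pixel columns grow to the right and rows downward; lengths in m; the calibration is good to about 2 mm. A picture is of the moment at which its call begins. There is no depth.
- job_done(): hands the job in; it is judged then, once.
Trained networks look in the newest picture that a camera, given by its name, has taken for a name from the list of things; names that differ only in an ending like _2 or _b are one class to them, and where a whole thing is asked for, a point or a joint stands for the part that bears it (a point fixed in the world has none). Each returns a list of dicts, best first, with "p" (0 to 1); they miss things now and then, are a little off and sometimes report something else, mostly with a low value. They report only what shows in the picture. A call takes as long as a camera call. They do not tell look-alikes from the thing itself.
- boxes_of(target, camera): "point" ([column, row] as shares, 0 to 1, of the picture: columns of its width, rows of its height, amid what is visible of it).
- regions_of(target, camera): "pixels" (400x640 bool, what is visible of it) and "point" ([column, row] as shares, 0 to 1, of the picture: columns of its width, rows of its height, amid what is visible of it).
The state is a dict: "t": time; "qpos": joint angles; "joint_vel": joint speeds; "effort": joint torques, N m; "tcp_pos": TCP position; "eef_rot": TCP orientation; "contact_force": force on the tool from outside, world axes, zero at the start; "wrist_torque": the same for the moment, N m; "opening": opening from 0.0 (shut) to 1.0 (fully open); "grip_force": force on a finger pad.
Only numpy, scipy, OpenCV 4.12 (cv2) and the standard library are available. Lean on these libraries where they do the work, as an engineer would, in place of code of your own. Each camera call takes 0.05 s, during which the arm holds its last target. There are 200 camera calls.

TASK

Somebody parked the ear defenders over the cleaner bottle: hang them by their headband over the steel bar, one cup on each side, and let go. Then open the bottle's red safety cap: press it down, keep it pressed while you twist it anticlockwise until it comes free, and lift it off; the bottle stays in its holder and the mug, the pliers and the tape measure stay where they are. Finish while still holding the cap upright and still, about 8 cm above the bottle's open neck.

Things in the scene. Friction and masses are not known exactly. Their poses are not given: they have to be found in the camera images.
- headband (a point): middle of the padded crown of the ear defenders' black headband: the pad is 30 mm wide along y, 14 mm thick; this point lies 7 mm above its underside and 7 mm below its top; z up. At the start the band lies across the cap, a cup on each side of the bottle
- ear_defenders: rigid ear defenders, yellow cups, about 0.2 kg; origin at the underside of the crown pad, 7 mm below point headband, z up. The band arches in the x-z plane, inner radius 60 mm; cups at x = +-67 mm (inner gap 96 mm, over all 172 mm, 68 mm wide along y) reach 124 mm below the origin
- bar_top (a point): middle of the top of the steel hanging bar: fixed tube 16 mm thick along y, 155 mm above the table, 160 mm clear between the collars of its two posts, fixed to the table
- bar: the hanging bar with its posts; origin on the table under the bar's middle, bar along y
- holder: grey square steel cup that is screwed to the table and holds the bottle: outside 78 mm, 26 mm high, floor 4 mm thick, inside 70 mm; origin at the centre of its underside
- bottle: white square plastic bottle with a blue label, 66 x 66 mm, body 98 mm high, standing loose in the holder, which keeps it from turning (2 mm play a side); origin at the centre of its underside, z up; about 0.55 kg
- neck_top (a point): centre of the top rim of the bottle's neck (34 mm thick), 138 mm above the bottle's underside
- cap_center (a point): centre of the red ribbed safety cap, 52 mm in diameter, 26 mm high, 30 g: its top is 13 mm above, its lower rim 13 mm below this point; z up. Locked, it is 1 mm below the neck's top rim; the cap's rim is then 14 mm above the bottle's shoulder
- cap: the same cap; origin at the centre of its lower rim. Locked, its x points along the bottle's x and three inner lugs sit behind 4 mm teeth: it turns only when pressed down 4.5 mm or more (8 mm is the stop), anticlockwise seen from above. From 45 to 80 degrees (80 is a stop) it is free: its spring raises it and it lifts straight off
- spout (a joint): orange sprung spout in the neck, under the cap, m: 0 with the cap locked, grows as the cap is pressed (0.0045 is past the teeth, 0.008 is the stop), down to -0.003 when the cap is off. The spring pushes the cap up with 6 N at 0 and 12 N at 0.008.
- mug: white mug with a handle, 82 x 117 x 91 mm, origin at its underside; bystander
- pliers: blue-handled pliers lying flat, 66 x 191 x 16 mm, origin at their underside; bystander
- tape_measure: yellow tape measure, 33 x 88 x 64 mm, origin at its underside; bystander
Mind the look-alikes: they are no part of the job. What is shaped like the bottle but yellow is not meant.

How it is judged:
By the outcome, as a careful person would: the job done as asked, in the order asked, and still so for the second after the job is handed in, while the arm keeps its last pose, push and grip.
It also fails if it takes over 58 s, if anything falls off the work surface, if the arm or the gripper's body presses on something with over 40 N, if the wrist force passes 120 N, or if a joint passes its speed limit or range.

## Working session

There is one attempt and no reset: what is moved stays moved. The work goes in short steps, Python scripts to look and compute and a tool call to move; the robot and the scene stay as the last step left them, time stands still between calls to the robot, and variables do not carry over. Pictures are saved under pics/ and viewed, at most 10 in all, crops included, and the job is handed in when it is done.

Besides the shell and the picture viewer there is one more tool, called by a JSON object that holds its "fn" and its "kwargs". move_arm: Moves the arm, as the interface text tells. Its arguments: {"type":"object","properties":{"increments":{"type":"array"},"grip":{"type":"number"},"force":{"type":"number"}},"required":["increments"]}

```bash
mkdir -p pics
cat > h.py <<'E'
from plant import *
import numpy as np, cv2
from scipy.spatial.transform import Rotation as R
def cam(c):
    f=200/np.tan(np.radians(c["vertical_fov"])/2)
    K=np.array([[f,0,c["cx"]],[0,f,c["cy"]],[0,0,1]]); return K,R.from_rotvec(np.ravel(c["rvec"])).as_matrix(),np.ravel(c["tvec"])
def ray(c,px):
    K,Rm,t=cam(c); d=Rm.T@np.linalg.inv(K)@np.array([px[0],px[1],1.]); return -Rm.T@t,d/np.linalg.norm(d)
def proj(c,p):
    K,Rm,t=cam(c); q=K@(Rm@np.array(p)+t); return q[:2]/q[2]
def tri(rays):
    A=sum(np.eye(3)-np.outer(d,d) for o,d in rays); b=sum((np.eye(3)-np.outer(d,d))@o for o,d in rays); return np.linalg.solve(A,b)
def onz(r,z): o,d=r; return o+d*(z-o[2])/d[2]
def save(c,n): cv2.imwrite("pics/"+n,cv2.cvtColor(c["color"],cv2.COLOR_RGB2BGR))
E
python3 - <<'E'
from h import *
s=read_state(); print(s)
C={}
for n in ["side","top"]:
    c=C[n]=capture(n); save(c,n+"0.png"); o,d=ray(c,(320,200)); print(n,c["vertical_fov"],o.round(3),d.round(3))
    for t in ["headband","ear_defenders","bar","holder","bottle","cap_center","mug","pliers","tape_measure"]:
        print(n,t,[((np.array(b["point"])*[640,400]).round(0).tolist(),round(b["p"],2)) for b in boxes_of(t,n)])
E
```

```text
{'t': 0.0, 'qpos': array([ 1.11139752e+00,  2.59177492e-01,  2.07522074e-02,  1.33368563e+00,
       -4.08195143e-06,  1.41819722e+00]), 'joint_vel': array([-0.00039106,  0.00078247, -0.00043652,  0.00193813,  0.00161749,
       -0.00026665]), 'effort': array([-1.05308027e-03, -5.55639446e+01,  3.44531500e+01,  1.38314455e-02,
       -3.43931533e-04, -2.25100655e-05]), 'tcp_pos': array([0.16598433, 0.52406148, 0.23067039]), 'eef_rot': array([ 1.52798897e-01,  9.88257085e-01, -6.27374048e-04, -1.96060571e-04]), 'contact_force': array([0.03147448, 0.14576695, 0.23247052]), 'wrist_torque': array([-0.03466221,  0.00493465, -0.03409743]), 'grip_force': 0.0, 'opening': 1.001723118679515}
side 51.660241549239956 [0.139 0.425 0.484] [ 0.459 -0.767 -0.449]
side headband [([326.0, 237.0], 0.69)]
side ear_defenders [([324.0, 234.0], 0.85)]
side bar [([344.0, 166.0], 0.58)]
side holder [([306.0, 274.0], 0.91), ([303.0, 239.0], 0.32), ([302.0, 209.0], 0.26)]
side bottle [([238.0, 267.0], 0.96), ([302.0, 237.0], 0.58), ([260.0, 194.0], 0.18)]
side cap_center [([298.0, 208.0], 0.9), ([343.0, 163.0], 0.72)]
side mug [([262.0, 196.0], 0.94), ([343.0, 165.0], 0.35)]
side pliers []
side tape_measure [([411.0, 243.0], 0.59)]
top 47.82183509791669 [ 0.387 -0.188  1.089] [ 0.149 -0.005 -0.989]
top headband [([292.0, 214.0], 0.6)]
top ear_defenders [([293.0, 212.0], 0.68)]
top bar [([404.0, 175.0], 0.77), ([303.0, 223.0], 0.67)]
top holder [([299.0, 233.0], 0.62)]
top bottle [([237.0, 196.0], 0.72), ([307.0, 221.0], 0.65)]
top cap_center [([303.0, 214.0], 0.62), ([400.0, 175.0], 0.44)]
top mug [([343.0, 132.0], 0.86)]
top pliers [([392.0, 130.0], 0.82)]
top tape_measure [([359.0, 283.0], 0.73)]
```

View pics/side0.png

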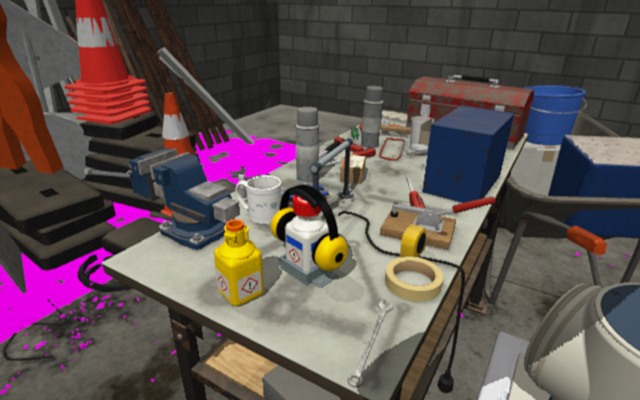

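View pics/top0.png

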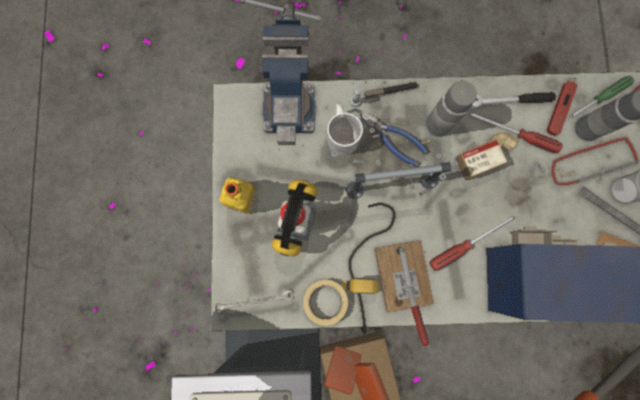

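The top view shows the earmuffs over the white, blue-label bottle at about (293,215). The bar runs from (355,188) to (447,170), the mug is at (343,132) and the pliers at (400,140). Bottle candidates in the side view are the yellow one at (238,267), which is the look-alike, and the white one with the blue label, red cap and holder at (302,237). The white one fits the description.

Run:
```python
from h import *
C={n:capture(n) for n in ["side","top"]}
def bp(t,n,i=0): return np.array(boxes_of(t,n)[i]["point"])*[640,400]
for t,i,j in [("headband",0,0),("cap_center",0,0),("bar",0,0),("mug",0,0),("tape_measure",0,0)]:
    print(t,tri([ray(C["side"],bp(t,"side",i)),ray(C["top"],bp(t,"top",j))]).round(3))
c=C["top"]
for nm,px,z in [("bar end L",(355,188),.15),("bar end R",(447,170),.15),("cup1",(304,188),.05),("cup2",(285,245),.05),("crownmid",(292,214),.175),("pliers",(392,140),.01),("yb",(235,190),.12),("tape",(359,285),.05),("corner",(213,330),0),("corner",(213,85),0),("boxcorner",(490,250),.2),("vise",(285,140),.1)]:
    print(nm,onz(ray(c,px),z).round(3))
a=cv2.cvtColor(C["side"]["color"],cv2.COLOR_RGB2BGR)[150:310,200:400]; b=cv2.cvtColor(c["color"],cv2.COLOR_RGB2BGR)[110:270,220:470]
a=cv2.resize(a,None,fx=1.75,fy=1.75,interpolation=3);b=cv2.resize(b,None,fx=1.75,fy=1.75,interpolation=3)
cv2.imwrite("pics/crop1.png",np.hstack([a,b]))
```

```text
headband [ 0.491 -0.137  0.082]
cap_center [ 0.508 -0.145  0.124]
bar [ 0.571 -0.378  0.118]
mug [ 0.702 -0.254  0.057]Traceback (most recent call last):
  File "<stdin>", line 5, in <module>
  File "<stdin>", line 3, in bp
IndexError: list index out of range
```

Run:
```python
from h import *
C={n:capture(n) for n in ["side","top"]}
c=C["top"]
for nm,px,z in [("bar end L",(355,188),.15),("bar end R",(447,170),.15),("cup1",(304,188),.05),("cup2",(285,245),.05),("crownmid",(292,214),.175),("pliers",(392,140),.01),("yb",(235,190),.12),("tape",(359,285),.05),("corner",(213,330),0),("corner",(213,85),0),("boxcorner",(490,250),.2),("vise",(285,140),.1)]:
    print(nm,onz(ray(c,px),z).round(3))
a=cv2.cvtColor(C["side"]["color"],cv2.COLOR_RGB2BGR)[150:310,200:400]; b=cv2.cvtColor(c["color"],cv2.COLOR_RGB2BGR)[110:270,220:470]
a=cv2.resize(a,None,fx=1.75,fy=1.75,interpolation=3);b=cv2.resize(b,None,fx=1.75,fy=1.75,interpolation=3)
cv2.imwrite("pics/crop1.png",np.hstack([a,b]))
```

```text
bar end L [ 0.552 -0.268  0.15 ]
bar end R [ 0.585 -0.465  0.15 ]
cup1 [ 0.573 -0.157  0.05 ]
cup2 [ 0.442 -0.11   0.05 ]
crownmid [ 0.498 -0.135  0.175]
pliers [ 0.694 -0.376  0.01 ]
yb [ 0.561 -0.008  0.12 ]
tape [ 0.347 -0.276  0.05 ]
corner [0.252 0.065 0.   ]
corner [0.855 0.07  0.   ]
boxcorner [ 0.412 -0.522  0.2  ]
vise [ 0.676 -0.118  0.1  ]
```

View pics/crop1.png

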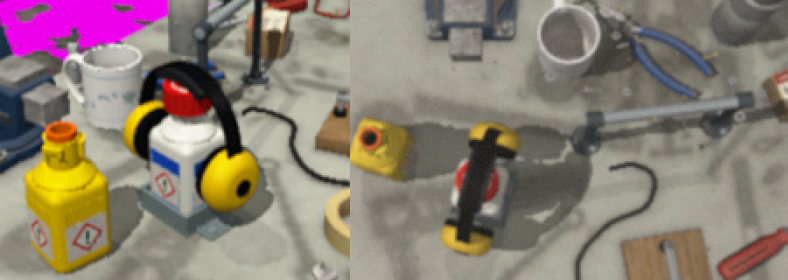

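The crop confirms the target: a white bottle with a blue label and red cap, standing in the grey holder under the muffs. Moving over it for a close wrist view.

{"fn": "move_arm", "kwargs": {"increments": [{"dp": [-0.034, -0.034, -0.004], "delta_rot": [0, 0, 0]}, {"dp": [-0.034, -0.034, -0.004], "delta_rot": [0, 0, 0]}, {"dp": [-0.034, -0.034, -0.004], "delta_rot": [0, 0, 0]}, {"dp": [-0.034, -0.034, -0.004], "delta_rot": [0, 0, 0]}, {"dp": [-0.034, -0.034, -0.004], "delta_rot": [0, 0, 0]}, {"dp": [-0.034, -0.034, -0.004], "delta_rot": [0, 0, 0]}, {"dp": [-0.034, -0.034, -0.004], "delta_rot": [0, 0, 0]}, {"dp": [-0.034, -0.034, -0.004], "delta_rot": [0, 0, 0]}, {"dp": [-0.034, -0.034, -0.004], "delta_rot": [0, 0, 0]}, {"dp": [-0.034, -0.034, -0.004], "delta_rot": [0, 0, 0]}]}}

```text
t: 2.95
tcp_pos: [0.388, 0.096, 0.2717]
eef_rot: [0.153, 0.988, 0.0, 0.0]
contact_force: [1.0, -0.2, 0.2]
opening: 1.003
grip_force: 0.0
```

{"fn": "move_arm", "kwargs": {"increments": [{"dp": [-0.034, -0.034, -0.004], "delta_rot": [0, 0, 0]}, {"dp": [-0.034, -0.034, -0.004], "delta_rot": [0, 0, 0]}, {"dp": [-0.034, -0.034, -0.004], "delta_rot": [0, 0, 0]}, {"dp": [-0.034, -0.034, -0.004], "delta_rot": [0, 0, 0]}, {"dp": [-0.034, -0.034, -0.004], "delta_rot": [0, 0, 0]}, {"dp": [0, 0, 0], "delta_rot": [0, 0, 0]}, {"dp": [0, 0, 0], "delta_rot": [0, 0, 0]}]}}

```text
t: 3.82
tcp_pos: [0.498, -0.1158, 0.291]
eef_rot: [0.153, 0.988, 0.0, -0.0]
contact_force: [-0.3, 0.4, -0.3]
opening: 0.998
grip_force: 0.0
```

Run:
```python
from h import *
c=capture("wrist"); save(c,"w1.png"); o,d=ray(c,(320,200)); print(c["vertical_fov"],o.round(3),d.round(3))
for t in ["headband","cap_center","bar","bottle","holder"]:
    print(t,[((np.array(b["point"])*[640,400]).round(0).tolist(),round(b["p"],2)) for b in boxes_of(t,"wrist")])
```

```text
70.14374741446369 [ 0.428 -0.092  0.434] [ 0.278 -0.094 -0.956]
headband [([304.0, 180.0], 0.85)]
cap_center [([323.0, 197.0], 0.84)]
bar [([153.0, 271.0], 0.72)]
bottle [([322.0, 165.0], 0.93), ([414.0, 192.0], 0.75)]
holder [([330.0, 153.0], 0.83), ([155.0, 270.0], 0.3)]
```

View pics/w1.png

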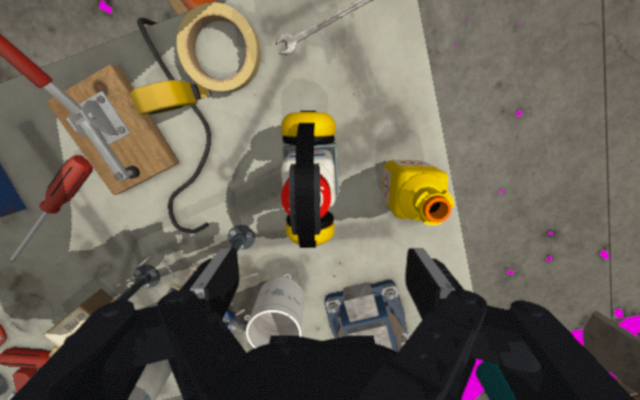

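The wrist view shows the band's crown strip as black, centred near (306,190). The cups are at (308,125) and (308,235), and the bar runs from (145,272) to (242,237). I'll fit the muffs' silhouette in the three views and find the bar by its end points.

```bash
cat > fit.py <<'E'
from h import *
from scipy.optimize import minimize
def sil(c,p,yaw):
    m=np.zeros((400,640),np.uint8); Rz=R.from_euler('z',yaw).as_matrix(); w=lambda q:(Rz@q.T).T+p
    def hull(q):
        P=np.array([proj(c,x) for x in w(np.array(q))]); cv2.fillConvexPoly(m,cv2.convexHull((P*16).round().astype(np.int32)),255,shift=4)
    a=np.radians(np.arange(0,181,12))
    for i in range(len(a)-1):
        hull([[r*np.cos(t),y,r*np.sin(t)-.06] for t in a[i:i+2] for r in(.06,.072) for y in(-.015,.015)])
    for s in(-1,1):
        hull([[s*x,y,z] for x in(.06,.07) for y in(-.01,.01) for z in(-.06,-.09)])
        t=np.radians(np.arange(0,360,20)); hull([[s*x,.034*np.cos(k),-.09+.034*np.sin(k)] for k in t for x in(.05,.084)])
    return m>0
E
cat > m.py <<'E'
from fit import *
obs=[]
for n in ["wrist","top","side"]:
    c=capture(n); r=regions_of("ear_defenders",n)
    if not r: r=regions_of("headband",n)
    print(n,[(x["pixels"].sum(),round(x["p"],2)) for x in r]); obs.append((c,r[0]["pixels"]))
def cost(v,full=False):
    L=[]
    for c,m in obs:
        s=sil(c,v[:3],v[3]); L.append(1-(s&m).sum()/(s|m).sum())
    return L if full else sum(L)
b=min((minimize(cost,[.498+dx,-.135,.154,y],method="Nelder-Mead",options=dict(initial_simplex=np.array([.498,-.135,.154,y])+np.vstack([np.zeros(4),np.diag([.012,.012,.012,.15])]))) for dx in(0,) for y in(-.35,-.2)),key=lambda r:r.fun)
print(b.x.round(4),np.degrees(b.x[3]).round(1),np.round(cost(b.x,True),3))
c,m=obs[0]
im=c["color"].copy(); s=sil(c,b.x[:3],b.x[3]); 
for k,col in((s,(0,255,0)),(m,(255,0,255))):
    cs,_=cv2.findContours(k.astype(np.uint8),0,1); cv2.drawContours(im,cs,-1,col,1)
cr=im[95:310,80:400]; cv2.imwrite("pics/fit.png",cv2.cvtColor(cv2.resize(cr,None,fx=2.5,fy=2.5),cv2.COLOR_RGB2BGR))
E
python3 m.py
```

```text
wrist [(np.int64(5162), 0.77), (np.int64(323), 0.59)]
top [(np.int64(1241), 0.68)]
side [(np.int64(2571), 0.8)]
[ 0.5031 -0.1341  0.1589 -0.3141] -18.0 [0.127 0.308 0.319]
```

View pics/fit.png

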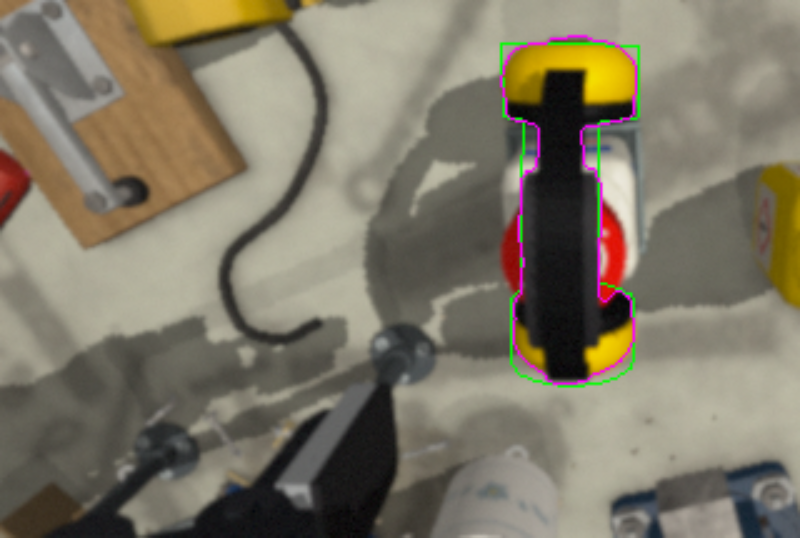

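The fit (green) matches the mask (magenta) closely in the wrist view, so the muffs are at (0.503, −0.134) with yaw −18°. I'll grip the crown with only the fingertips, so they stay above the cap.

{"fn": "move_arm", "kwargs": {"increments": [{"dp": [-0.005, -0.008, 0.02], "delta_rot": [0, 0, 0]}, {"dp": [-0.005, -0.008, 0.03], "delta_rot": [0, 0, 0]}, {"dp": [0, 0, 0.03], "delta_rot": [0, 0, 0]}, {"dp": [0, 0, 0.03], "delta_rot": [0, 0, 0]}, {"dp": [0, 0, 0.02], "delta_rot": [0, 0, 0]}, {"dp": [0, 0, 0.006], "delta_rot": [0, 0, 0]}, {"dp": [0, 0, 0], "delta_rot": [0, 0, 0]}, {"dp": [0, 0, 0], "delta_rot": [0, 0, 0]}]}}

```text
t: 5.42
tcp_pos: [0.5034, -0.1343, 0.1562]
eef_rot: [0.153, 0.988, -0.0, 0.001]
contact_force: [-0.8, 0.1, -0.1]
opening: 1.005
grip_force: 0.0
```

{"fn": "move_arm", "kwargs": {"increments": [{"dp": [0, 0, 0], "delta_rot": [0, 0, 0]}, {"dp": [0, 0, 0], "delta_rot": [0, 0, 0]}, {"dp": [0, 0, 0], "delta_rot": [0, 0, 0]}, {"dp": [0, 0, 0], "delta_rot": [0, 0, 0]}, {"dp": [0, 0, 0], "delta_rot": [0, 0, 0]}, {"dp": [0, 0, 0], "delta_rot": [0, 0, 0]}], "grip": 0, "force": 50}}

```text
t: 6.18
tcp_pos: [0.5031, -0.1341, 0.1555]
eef_rot: [0.153, 0.988, 0.0, 0.0]
contact_force: [0.9, 1.7, 3.2]
opening: 0.334
grip_force: 55.5
```

{"fn": "move_arm", "kwargs": {"increments": [{"dp": [0, 0, -0.008], "delta_rot": [0, 0, 0]}, {"dp": [0, 0, -0.016], "delta_rot": [0, 0, 0]}, {"dp": [0, 0, -0.022], "delta_rot": [0, 0, 0]}, {"dp": [0, 0, -0.026], "delta_rot": [0, 0, 0]}, {"dp": [0, 0, -0.026], "delta_rot": [0, 0, 0]}, {"dp": [0, 0, -0.026], "delta_rot": [0, 0, 0]}, {"dp": [0, 0, -0.022], "delta_rot": [0, 0, 0]}, {"dp": [0, 0, -0.014], "delta_rot": [0, 0, 0]}, {"dp": [0, 0, -0.005], "delta_rot": [0, 0, 0]}, {"dp": [0, 0, 0], "delta_rot": [0, 0, 0]}]}}

```text
t: 7.42
tcp_pos: [0.5029, -0.1342, 0.3199]
eef_rot: [0.153, 0.988, 0.0, -0.0]
contact_force: [-0.6, 0.6, -3.0]
opening: 0.337
grip_force: 54.9
```

Run:
```python
from h import *
T=[]
for n in ["wrist","top","side"]:
    c=capture(n); im=cv2.cvtColor(c["color"],cv2.COLOR_RGB2BGR); T.append((c,im))
    print(n)
    for t in ["headband","bar","cap_center"]:
        print(t,[((np.array(b["point"])*[640,400]).round(0).tolist(),round(b["p"],2)) for b in boxes_of(t,n)])
w=cv2.resize(T[0][1],(480,300)); s=cv2.resize(T[2][1][90:290,200:400],(300,300)); t=cv2.resize(T[1][1][120:240,260:500],(780,390))[:300]
cv2.imwrite("pics/lift.png",np.vstack([np.hstack([w,s]),t]))
print(read_state()["tcp_pos"])
```

```text
wrist
headband [([321.0, 206.0], 0.68)]
bar [([174.0, 285.0], 0.94)]
cap_center [([302.0, 175.0], 0.73)]
top
headband [([287.0, 234.0], 0.92)]
bar [([399.0, 176.0], 0.96)]
cap_center [([298.0, 216.0], 0.76), ([303.0, 237.0], 0.3)]
side
headband [([321.0, 149.0], 0.57)]
bar [([342.0, 190.0], 0.61)]
cap_center [([305.0, 204.0], 0.55)]
[ 0.50294216 -0.13415134  0.32024009]
```

View pics/lift.png

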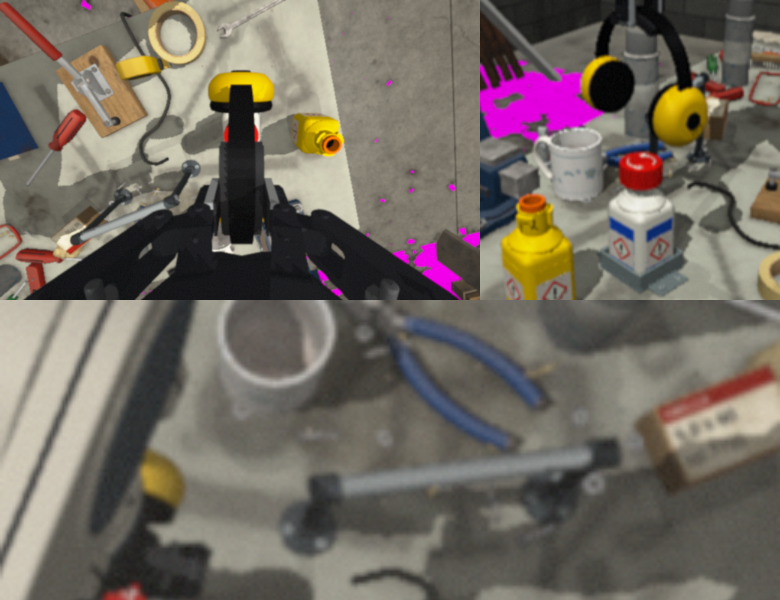

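Muffs are held level and clear of the bottle. In the top view the bar's collars are at about (360,178) and (446,168); in the wrist view they are at about (235,270) and (100,320). I'll triangulate the bar from its mask axis in both views.

Run:
```python
from h import *
w=capture("wrist"); t=capture("top"); s=capture("side")
print("coll near",tri([ray(w,(235,270)),ray(t,(360,177.5))]).round(3),"far",tri([ray(w,(100,320)),ray(t,(446,167.7))]).round(3))
for c,ps in((t,[(360,177.5),(446,167.7)]),(w,[(235,270),(100,320)])):
    print([onz(ray(c,p),.147).round(3) for p in ps])
# enlarge both with the bar
a=cv2.cvtColor(t["color"],cv2.COLOR_RGB2BGR)[150:210,340:470]; a=cv2.resize(a,None,fx=5,fy=5,interpolation=2)
b=cv2.cvtColor(w["color"],cv2.COLOR_RGB2BGR)[210:350,60:280]; b=cv2.resize(b,(471,300),interpolation=2)
b=cv2.copyMakeBorder(b,0,0,0,650-471,0)
cv2.imwrite("pics/bar.png",np.vstack([a,b]))
```

```text
coll near [ 0.58  -0.278  0.139] far [ 0.589 -0.46   0.158]
[array([ 0.575, -0.279,  0.147]), array([ 0.591, -0.464,  0.147])]
[array([ 0.581, -0.272,  0.147]), array([ 0.596, -0.472,  0.147])]
```

View pics/bar.png

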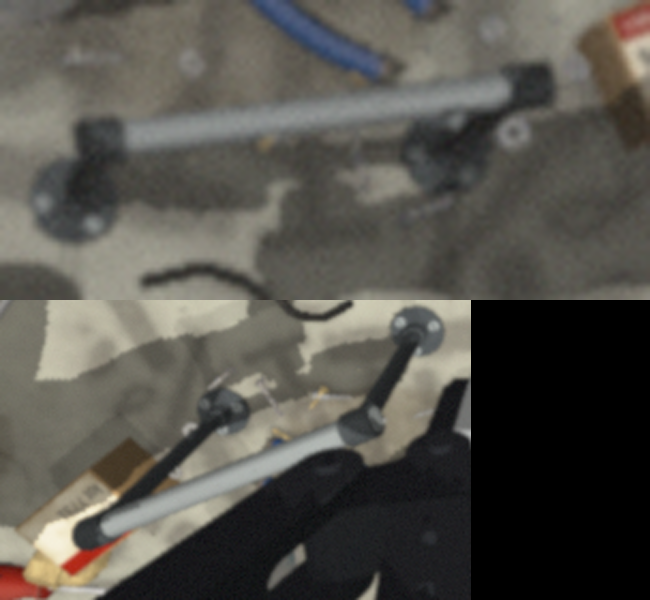

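Run:
```python
from h import *
w=capture("wrist"); t=capture("top")
P=[tri([ray(w,a),ray(t,b)]) for a,b in(((220,271.6),(365,177.2)),((108,315),(442,168)))]
print([p.round(4) for p in P])
Q=[onz(ray(c,p),.147) for c,p in((t,(365,177.2)),(t,(442,168)),(w,(220,271.6)),(w,(108,315)))]
print([q.round(4) for q in Q])
for a,b in((Q[0],Q[1]),(Q[2],Q[3])): d=a-b; print("mid",((a+b)/2).round(4),"len",np.linalg.norm(d).round(3),"ydir deg",np.degrees(np.arctan2(d[1],d[0])).round(1))
s=read_state(); print(s["tcp_pos"],R.from_quat(s["eef_rot"]).as_matrix().round(3))
```

```text
[array([ 0.5753, -0.2895,  0.1495]), array([ 0.5898, -0.454 ,  0.1507])]
[array([ 0.5752, -0.2901,  0.147 ]), array([ 0.5902, -0.4552,  0.147 ]), array([ 0.5771, -0.2907,  0.147 ]), array([ 0.5921, -0.458 ,  0.147 ])]
mid [ 0.5827 -0.3727  0.147 ] len 0.166 ydir deg 95.2
mid [ 0.5846 -0.3743  0.147 ] len 0.168 ydir deg 95.1
[ 0.50295626 -0.13417882  0.32030299] [[-0.953  0.302  0.   ]
 [ 0.302  0.953 -0.   ]
 [-0.    -0.    -1.   ]]
```

Bar middle at (0.584, −0.3735), y direction 95.2°, height 0.15 (matches the text). Carry over, then turn −22.8° about tool z.

{"fn": "move_arm", "kwargs": {"increments": [{"dp": [-0.008, -0.01, 0], "delta_rot": [0, 0, 0]}, {"dp": [-0.016, -0.022, 0], "delta_rot": [0, 0, 0]}, {"dp": [-0.021, -0.028, 0], "delta_rot": [0, 0, 0]}, {"dp": [-0.021, -0.029, 0], "delta_rot": [0, 0, 0]}, {"dp": [-0.021, -0.029, 0], "delta_rot": [0, 0, 0]}, {"dp": [-0.021, -0.029, 0], "delta_rot": [0, 0, 0]}, {"dp": [-0.02, -0.028, 0], "delta_rot": [0, 0, 0]}, {"dp": [-0.014, -0.019, 0], "delta_rot": [0, 0, 0]}, {"dp": [-0.007, -0.01, 0], "delta_rot": [0, 0, 0]}, {"dp": [0, 0, 0], "delta_rot": [0, 0, 0]}]}}

```text
t: 9.52
tcp_pos: [0.5834, -0.3745, 0.3194]
eef_rot: [0.153, 0.988, 0.0, -0.0]
contact_force: [0.3, 1.0, -2.6]
opening: 0.341
grip_force: 54.8
```

{"fn": "move_arm", "kwargs": {"increments": [{"dp": [0, 0, 0], "delta_rot": [0, 0, -0.76]}, {"dp": [0, 0, 0], "delta_rot": [0, 0, -1.0]}, {"dp": [0, 0, 0], "delta_rot": [0, 0, -1.0]}, {"dp": [0, 0, 0], "delta_rot": [0, 0, -1.0]}, {"dp": [0, 0, 0], "delta_rot": [0, 0, -0.8]}, {"dp": [0, 0, 0], "delta_rot": [0, 0, 0]}, {"dp": [0, 0, 0], "delta_rot": [0, 0, 0]}]}}

```text
t: 10.4
tcp_pos: [0.5834, -0.3731, 0.3207]
eef_rot: [-0.045, 0.999, -0.0, 0.0]
contact_force: [0.0, 0.3, -2.8]
opening: 0.338
grip_force: 54.8
```

Run:
```python
from h import *
s=read_state(); M=R.from_quat(s["eef_rot"]).as_matrix(); print(s["tcp_pos"],M.round(3),np.degrees(np.arctan2(M[1,1],M[0,1])))
w=capture("wrist"); t=capture("top"); si=capture("side")
cv=lambda c:cv2.cvtColor(c["color"],cv2.COLOR_RGB2BGR)
im=cv(w)
for p in [(.5761,-.2904,.147),(.5911,-.4566,.147),(.5837,-.3735,.155)]: cv2.circle(im,tuple(int(round(v)) for v in proj(w,p)),3,(0,255,0),1)
cv2.imwrite("pics/over.png",np.hstack([cv2.resize(im,(512,320)),cv2.resize(cv(si)[80:250,260:410],(282,320))]))
```

```text
[ 0.58337538 -0.37308618  0.32071773] [[-0.996 -0.09   0.   ]
 [-0.09   0.996 -0.   ]
 [-0.    -0.    -1.   ]] 95.16413963999423
```

View pics/over.png

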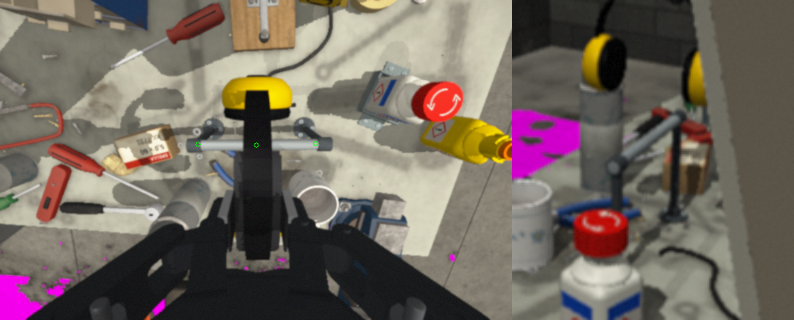

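The green marks sit on the bar ends and its middle, and the cups straddle the bar. Lowering.

{"fn": "move_arm", "kwargs": {"increments": [{"dp": [0, 0, 0.01], "delta_rot": [0, 0, 0]}, {"dp": [0, 0, 0.022], "delta_rot": [0, 0, 0]}, {"dp": [0, 0, 0.028], "delta_rot": [0, 0, 0]}, {"dp": [0, 0, 0.03], "delta_rot": [0, 0, 0]}, {"dp": [0, 0, 0.028], "delta_rot": [0, 0, 0]}, {"dp": [0, 0, 0.022], "delta_rot": [0, 0, 0]}, {"dp": [0, 0, 0.012], "delta_rot": [0, 0, 0]}, {"dp": [0, 0, 0.005], "delta_rot": [0, 0, 0]}, {"dp": [0, 0, 0.003], "delta_rot": [0, 0, 0]}, {"dp": [0, 0, 0], "delta_rot": [0, 0, 0]}]}}

```text
t: 11.8
tcp_pos: [0.5836, -0.3738, 0.1608]
eef_rot: [-0.046, 0.999, -0.0, 0.0]
contact_force: [0.1, 0.4, -1.9]
opening: 0.337
grip_force: 54.8
```

{"fn": "move_arm", "kwargs": {"increments": [{"dp": [0, 0, 0.002], "delta_rot": [0, 0, 0]}, {"dp": [0, 0, 0.001], "delta_rot": [0, 0, 0]}, {"dp": [0, 0, 0], "delta_rot": [0, 0, 0]}]}}

```text
t: 12.18
tcp_pos: [0.5834, -0.3736, 0.1573]
eef_rot: [-0.046, 0.999, 0.0, -0.0]
contact_force: [-0.6, -0.4, -2.9]
opening: 0.338
grip_force: 54.8
```

{"fn": "move_arm", "kwargs": {"increments": [{"dp": [0, 0, 0.001], "delta_rot": [0, 0, 0]}, {"dp": [0, 0, 0.001], "delta_rot": [0, 0, 0]}, {"dp": [0, 0, 0], "delta_rot": [0, 0, 0]}]}}

```text
t: 12.55
tcp_pos: [0.5833, -0.3736, 0.1552]
eef_rot: [-0.046, 0.999, 0.0, -0.0]
contact_force: [-0.9, 0.2, -3.0]
opening: 0.336
grip_force: 54.8
```

{"fn": "move_arm", "kwargs": {"increments": [{"dp": [0, 0, 0.001], "delta_rot": [0, 0, 0]}, {"dp": [0, 0, 0.001], "delta_rot": [0, 0, 0]}, {"dp": [0, 0, 0], "delta_rot": [0, 0, 0]}]}}

```text
t: 12.92
tcp_pos: [0.5835, -0.3737, 0.1547]
eef_rot: [-0.046, 0.999, -0.001, 0.001]
contact_force: [-3.0, 1.7, 7.2]
opening: 0.335
grip_force: 60.1
```

Contact on the bar. I'll ease off and release gently.

{"fn": "move_arm", "kwargs": {"increments": [{"dp": [0, 0, -0.001], "delta_rot": [0, 0, 0]}, {"dp": [0, 0, 0], "delta_rot": [0, 0, 0]}, {"dp": [0, 0, 0], "delta_rot": [0, 0, 0]}, {"dp": [0, 0, 0], "delta_rot": [0, 0, 0]}, {"dp": [0, 0, 0], "delta_rot": [0, 0, 0]}], "grip": 0.7}}

```text
t: 13.55
tcp_pos: [0.5834, -0.3736, 0.1542]
eef_rot: [-0.046, 0.999, 0.0, -0.0]
contact_force: [0.8, 0.3, -0.1]
opening: 0.698
grip_force: 0.0
```

{"fn": "move_arm", "kwargs": {"increments": [{"dp": [0, 0, -0.006], "delta_rot": [0, 0, 0]}, {"dp": [0, 0, -0.015], "delta_rot": [0, 0, 0]}, {"dp": [0, 0, -0.025], "delta_rot": [0, 0, 0]}, {"dp": [0, 0, -0.035], "delta_rot": [0, 0, 0]}, {"dp": [0, 0, -0.03], "delta_rot": [0, 0, 0]}, {"dp": [0, 0, -0.02], "delta_rot": [0, 0, 0]}, {"dp": [0, 0, 0], "delta_rot": [0, 0, 0]}]}}

```text
t: 14.42
tcp_pos: [0.5838, -0.374, 0.2879]
eef_rot: [-0.046, 0.999, -0.001, 0.002]
contact_force: [0.1, 1.0, 0.0]
opening: 0.702
grip_force: 0.0
```

Run:
```python
from h import *
s=read_state(); print(s["tcp_pos"],s["contact_force"].round(1))
w=capture("wrist"); t=capture("top"); si=capture("side")
cv=lambda c:cv2.cvtColor(c["color"],cv2.COLOR_RGB2BGR)
cv2.imwrite("pics/hung.png",np.hstack([cv2.resize(cv(w),(480,300)),cv2.resize(cv(si)[110:260,250:400],(300,300))]))
for c,n in((w,"wrist"),(t,"top"),(si,"side")):
    for k in["cap_center","bottle","headband"]: print(n,k,[((np.array(b["point"])*[640,400]).round(1).tolist(),round(b["p"],2)) for b in boxes_of(k,n)])
```

```text
[ 0.58382331 -0.3739503   0.28787223] [0.1 1.  0. ]
wrist cap_center [([575.4, 125.2], 0.79)]
wrist bottle [([599.0, 176.7], 0.86), ([511.8, 121.2], 0.77)]
wrist headband []
top cap_center [([292.8, 209.0], 0.59)]
top bottle [([239.8, 194.3], 0.9), ([283.4, 222.6], 0.41)]
top headband []
side cap_center [([304.2, 204.5], 0.64)]
side bottle [([306.3, 242.8], 0.57)]
side headband [([348.9, 180.1], 0.85)]
```

View pics/hung.png

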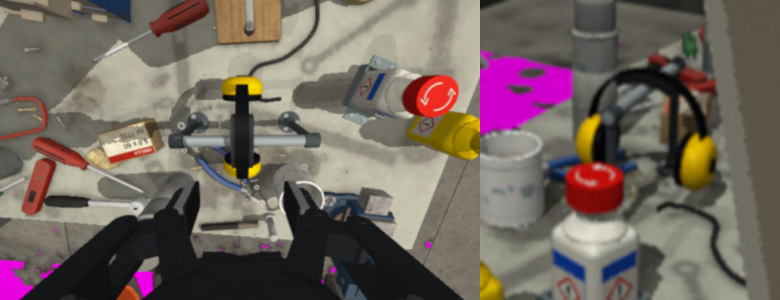

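The muffs hang on the bar with one cup on each side and are released. The cap is visible at about (575,125) in the wrist view. Moving over it.

{"fn": "move_arm", "kwargs": {"increments": [{"dp": [0.003, 0.012, 0], "delta_rot": [0, 0, 0]}, {"dp": [0.006, 0.024, 0], "delta_rot": [0, 0, 0]}, {"dp": [0.007, 0.03, 0], "delta_rot": [0, 0, 0]}, {"dp": [0.007, 0.035, 0], "delta_rot": [0, 0, 0]}, {"dp": [0.008, 0.036, 0], "delta_rot": [0, 0, 0]}, {"dp": [0.007, 0.035, 0], "delta_rot": [0, 0, 0]}, {"dp": [0.007, 0.032, 0], "delta_rot": [0, 0, 0]}, {"dp": [0.006, 0.024, 0], "delta_rot": [0, 0, 0]}, {"dp": [0.003, 0.015, 0], "delta_rot": [0, 0, 0]}, {"dp": [0, 0, 0], "delta_rot": [0, 0, 0]}], "grip": 1}}

```text
t: 16.27
tcp_pos: [0.5074, -0.1359, 0.2856]
eef_rot: [-0.046, 0.999, -0.0, 0.0]
contact_force: [0.2, -0.3, 0.3]
opening: 1.001
grip_force: 0.0
```

```bash
cat > cap.py <<'E'
from h import *
from scipy.optimize import least_squares
obs=[]
for n in ["wrist","side","top"]:
    c=capture(n); r=regions_of("cap_center",n)
    hsv=cv2.cvtColor(c["color"],cv2.COLOR_RGB2HSV); red=(((hsv[...,0]<6)|(hsv[...,0]>172))&(hsv[...,1]>140)&(hsv[...,2]>60))
    x0=proj(c,(.508,-.137,.141))
    yy,xx=np.mgrid[:400,:640]; near=np.hypot(xx-x0[0],yy-x0[1])<60
    k,l,st,ce=cv2.connectedComponentsWithStats(cv2.morphologyEx((red&near).astype(np.uint8),cv2.MORPH_CLOSE,np.ones((15,15)))); i=1+np.argmax(st[1:,4]) if k>1 else 0
    print(n,x0.round(0),"red",st[i],ce[i].round(1),"net",[(q["pixels"].sum(),(np.array(q["point"])*[640,400]).round(0),round(q["p"],2)) for q in r])
    if i: obs.append((c,l==i))
def sil(c,p):
    t=np.radians(np.arange(0,360,10)); P=np.array([proj(c,p+np.array([.026*np.cos(a),.026*np.sin(a),z])) for a in t for z in(-.013,.013)])
    m=np.zeros((400,640),np.uint8); cv2.fillConvexPoly(m,cv2.convexHull((P*16).round().astype(np.int32)),1,shift=4); return m>0
from scipy.optimize import minimize
def iou(v,o): s=sil(o[0],v); return 1-(s&o[1]).sum()/(s|o[1]).sum()
for sel in [obs,obs[:1]]:
    x0=np.array([.508,-.137,.141])
    b=minimize(lambda v:sum(iou(v,o) for o in sel),x0,method="Nelder-Mead",options=dict(initial_simplex=x0+np.vstack([np.zeros(3),np.eye(3)*.01])))
    print(b.x.round(4),[round(iou(b.x,o),3) for o in sel])
s=read_state(); M=R.from_quat(s["eef_rot"]).as_matrix(); print(s["tcp_pos"].round(4)); d=np.array([b.x[0],b.x[1],.130])-s["tcp_pos"]; print("last fit dp in tool:",(M.T@d).round(4))
E
python3 cap.py
```

```text
wrist [320. 186.] red [ 298  157   52   54 2159] [323.4 183.6] net [(np.int64(2177), array([325., 181.]), 0.97), (np.int64(7192), array([101., 223.]), 0.39)]
side [305. 203.] red [293 191  29  26 658] [306.9 203.4] net [(np.int64(666), array([308., 203.]), 0.9)]
top [294. 211.] red [285 206  20  20 258] [295.2 216.8] net [(np.int64(298), array([297., 215.]), 0.65)]
[ 0.5027 -0.1342  0.1422] [np.float64(0.075), np.float64(0.065), np.float64(0.525)]
[ 0.5061 -0.1334  0.1321] [np.float64(0.022)]
[ 0.5077 -0.1373  0.2849]
last fit dp in tool: [0.0012 0.004  0.1549]
```

```bash
cat >> cap.py <<'E'
print("----")
b=minimize(lambda v:sum(iou(v,o) for o in obs[:2]),x0,method="Nelder-Mead",options=dict(initial_simplex=x0+np.vstack([np.zeros(3),np.eye(3)*.01]))); print("w+s",b.x.round(4),b.fun)
b=minimize(lambda v:iou(np.r_[v,.141],obs[0]),x0[:2],method="Nelder-Mead",options=dict(initial_simplex=x0[:2]+np.vstack([np.zeros(2),np.eye(2)*.01]))); print("w z=.141",b.x.round(4),b.fun)
E
python3 cap.py | sed -n '/----/,$p'
```

```text
----
w+s [ 0.5028 -0.1343  0.1424] 0.14235693183061604
w z=.141 [ 0.505  -0.1334] 0.05928169623539592
```

Cap at about (0.504, −0.134), centre z 0.1415 (matches the text). Descending and gripping around it.

{"fn": "move_arm", "kwargs": {"increments": [{"dp": [0.002, 0.002, 0.012], "delta_rot": [0, 0, 0]}, {"dp": [0.0014, 0.0016, 0.026], "delta_rot": [0, 0, 0]}, {"dp": [0, 0, 0.03], "delta_rot": [0, 0, 0]}, {"dp": [0, 0, 0.03], "delta_rot": [0, 0, 0]}, {"dp": [0, 0, 0.03], "delta_rot": [0, 0, 0]}, {"dp": [0, 0, 0.018], "delta_rot": [0, 0, 0]}, {"dp": [0, 0, 0.009], "delta_rot": [0, 0, 0]}, {"dp": [0, 0, 0], "delta_rot": [0, 0, 0]}]}}

```text
t: 17.88
tcp_pos: [0.5035, -0.1331, 0.1298]
eef_rot: [-0.046, 0.999, 0.0, -0.0]
contact_force: [-0.7, 0.5, 0.3]
opening: 1.001
grip_force: 0.0
```

{"fn": "move_arm", "kwargs": {"increments": [{"dp": [0, 0, 0], "delta_rot": [0, 0, 0]}, {"dp": [0, 0, 0], "delta_rot": [0, 0, 0]}, {"dp": [0, 0, 0], "delta_rot": [0, 0, 0]}, {"dp": [0, 0, 0], "delta_rot": [0, 0, 0]}, {"dp": [0, 0, 0], "delta_rot": [0, 0, 0]}, {"dp": [0, 0, 0], "delta_rot": [0, 0, 0]}], "grip": 0, "force": 70}}

```text
t: 18.62
tcp_pos: [0.5043, -0.1339, 0.1313]
eef_rot: [-0.045, 0.999, -0.001, 0.001]
contact_force: [-0.5, -2.4, 6.2]
opening: 0.597
grip_force: 71.5
```

Gripped (opening about 51 mm). Now I'll press down.

{"fn": "move_arm", "kwargs": {"increments": [{"dp": [0, 0, 0.002], "delta_rot": [0, 0, 0]}, {"dp": [0, 0, 0.002], "delta_rot": [0, 0, 0]}, {"dp": [0, 0, 0.002], "delta_rot": [0, 0, 0]}, {"dp": [0, 0, 0.001], "delta_rot": [0, 0, 0]}, {"dp": [0, 0, 0], "delta_rot": [0, 0, 0]}], "force": 100}}

```text
t: 19.25
tcp_pos: [0.5043, -0.134, 0.1248]
eef_rot: [-0.045, 0.999, -0.001, 0.001]
contact_force: [-2.2, -2.9, 10.6]
opening: 0.588
grip_force: 102.8
```

{"fn": "move_arm", "kwargs": {"increments": [{"dp": [0, 0, 0.0005], "delta_rot": [0, 0, -0.6]}, {"dp": [0, 0, 0], "delta_rot": [0, 0, -1]}, {"dp": [0, 0, 0], "delta_rot": [0, 0, -1]}, {"dp": [0, 0, 0], "delta_rot": [0, 0, -1]}, {"dp": [0, 0, 0], "delta_rot": [0, 0, 0]}]}}

```text
t: 19.88
tcp_pos: [0.5049, -0.1337, 0.1245]
eef_rot: [-0.202, 0.979, -0.001, 0.002]
contact_force: [-0.0, 1.1, 11.2]
opening: 0.589
grip_force: 102.8
```

Run:
```python
from h import *
s=read_state(); print(s["tcp_pos"].round(4),s["contact_force"].round(1),s["wrist_torque"].round(2),s["qpos"].round(2))
c=capture("wrist"); save(c,"w_t.png")
```

```text
[ 0.5049 -0.1337  0.1245] [-0.   1.1 11.2] [0.17 0.07 0.04] [-0.42  0.26 -0.25  1.05  0.   -0.83]
```

{"fn": "move_arm", "kwargs": {"increments": [{"dp": [0, 0, 0], "delta_rot": [0, 0, -1]}, {"dp": [0, 0, 0], "delta_rot": [0, 0, -1]}, {"dp": [0, 0, 0], "delta_rot": [0, 0, -1]}, {"dp": [0, 0, 0], "delta_rot": [0, 0, -1]}, {"dp": [0, 0, 0], "delta_rot": [0, 0, -1]}, {"dp": [0, 0, 0], "delta_rot": [0, 0, -1]}, {"dp": [0, 0, 0], "delta_rot": [0, 0, -1]}, {"dp": [0, 0, 0], "delta_rot": [0, 0, -1]}, {"dp": [0, 0, 0], "delta_rot": [0, 0, -1]}, {"dp": [0, 0, 0], "delta_rot": [0, 0, 0]}]}}

```text
t: 21.18
tcp_pos: [0.5047, -0.1335, 0.1244]
eef_rot: [-0.561, 0.828, -0.001, 0.001]
contact_force: [-1.0, 0.3, 9.9]
opening: 0.585
grip_force: 102.8
```

Run:
```python
from h import *
s=read_state(); print(s["tcp_pos"].round(4),s["contact_force"].round(1),s["wrist_torque"].round(2),s["qpos"].round(2))
M=R.from_quat(s["eef_rot"]).as_matrix(); print(np.degrees(np.arctan2(M[1,1],M[0,1])))
```

```text
[ 0.5047 -0.1335  0.1244] [-1.   0.3  9.9] [0.18 0.21 0.05] [-0.42  0.26 -0.25  1.05  0.   -1.61]
158.30219683706233
```

Turned 63° with low torque. I'll lift slowly at first and check the force.

{"fn": "move_arm", "kwargs": {"increments": [{"dp": [0, 0, -0.003], "delta_rot": [0, 0, 0]}, {"dp": [0, 0, -0.004], "delta_rot": [0, 0, 0]}, {"dp": [0, 0, -0.004], "delta_rot": [0, 0, 0]}, {"dp": [0, 0, -0.003], "delta_rot": [0, 0, 0]}, {"dp": [0, 0, 0], "delta_rot": [0, 0, 0]}]}}

```text
t: 21.8
tcp_pos: [0.5037, -0.1332, 0.1368]
eef_rot: [-0.561, 0.828, 0.0, -0.0]
contact_force: [-0.9, -0.4, 0.0]
opening: 0.583
grip_force: 103.4
```

Free: no pull on the tool. Lifting to the final height.

{"fn": "move_arm", "kwargs": {"increments": [{"dp": [0, 0, -0.006], "delta_rot": [0, 0, 0]}, {"dp": [0, 0, -0.012], "delta_rot": [0, 0, 0]}, {"dp": [0, 0, -0.015], "delta_rot": [0, 0, 0]}, {"dp": [0, 0, -0.016], "delta_rot": [0, 0, 0]}, {"dp": [0, 0, -0.015], "delta_rot": [0, 0, 0]}, {"dp": [0, 0, -0.011], "delta_rot": [0, 0, 0]}, {"dp": [0, 0, -0.006], "delta_rot": [0, 0, 0]}, {"dp": [0, 0, 0], "delta_rot": [0, 0, 0]}, {"dp": [0, 0, 0], "delta_rot": [0, 0, 0]}, {"dp": [0, 0, 0], "delta_rot": [0, 0, 0]}]}}

```text
t: 23.05
tcp_pos: [0.5036, -0.1332, 0.2173]
eef_rot: [-0.561, 0.828, 0.0, -0.0]
contact_force: [-0.6, -0.6, 0.5]
opening: 0.586
grip_force: 103.4
```

Run:
```python
from h import *
s=read_state(); print(s["tcp_pos"].round(4),s["contact_force"].round(1),s["opening"],np.abs(s["joint_vel"]).max())
w=capture("wrist"); t=capture("top"); si=capture("side")
cv=lambda c:cv2.cvtColor(c["color"],cv2.COLOR_RGB2BGR)
for n,c in(("wrist",w),("side",si)):
    print(n,[((np.array(b["point"])*[640,400]).round(1).tolist(),round(b["p"],2)) for b in boxes_of("cap_center",n)],proj(c,np.r_[s["tcp_pos"][:2],s["tcp_pos"][2]+.0105]).round(1))
cv2.imwrite("pics/fin.png",np.vstack([np.hstack([cv2.resize(cv(w),(400,250)),cv2.resize(cv(si)[60:300,200:420],(400,436))[:250*0+250]]),cv2.resize(cv(si)[60:310,180:580],(800,500))[0:340]]))
```

```text
[ 0.5036 -0.1332  0.2173] [-0.6 -0.6  0.5] 0.5860621465886215 0.003936205092447419
wrist [([321.9, 259.8], 0.66), ([78.1, 23.6], 0.47)] [322.5 258.3]
side [([300.0, 162.9], 0.84)] [305.7 159. ]
```

View pics/fin.png

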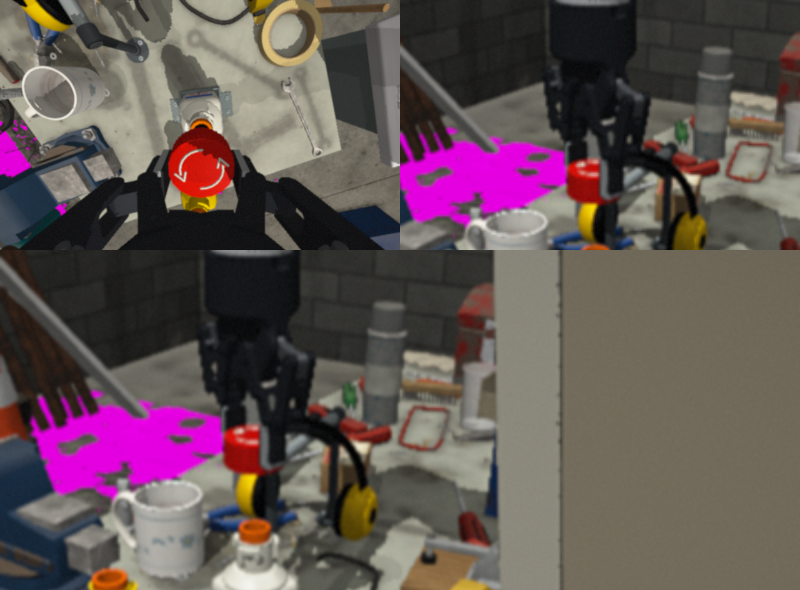

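The cap is in the gripper, upright, above the bottle's open neck with its orange spout showing. The muffs still hang on the bar and the mug and pliers look undisturbed. Handing in.

```bash
python3 -c "
from plant import *
print(job_done())"
```

```text
the job is handed in; nothing more can be done
None
```

The ear defenders hang on the bar, and the opened cap is held upright and still about 8 cm above the bottle's neck; the job was handed in at about 23 s, with no verdict returned.

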